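Swing the bench magnifier over the yellow post

TASK

The round bench magnifier is parked beside the control panel. Take it by its upright orange grip and swing it on its arm over the panel until the yellow-capped terminal post (not the red-capped post or the black knob) sits in the middle of the lens seen from straight above, then let go so that it stays there. Do not knock the yellow post.

Things in the scene. Friction and masses are not known exactly. Their poses are not given: they have to be found in the camera images.
- stand: Fixed stand of the magnifier: round dark steel base, 120 mm across, with a steel column carrying the swing arm (top 156 mm above the bench). Origin on the vertical hinge axis at bench height; z up. Its -x axis is the arm's middle position; the arm swings level, up to 57 degrees either side. The hinge has friction: about 1 N at the grip moves it, and the arm stays where it is left.
- grip (a point): Point to hold on the magnifier's grip: an upright orange cylinder, 18 mm in diameter, fixed on the ring's edge away from the column. The point is on its axis, 172 mm above the bench, 295 mm from the hinge axis; the grip stands free from 138 to 190 mm above the bench. It moves with the arm on a level circle about the hinge axis.
- lens (a point): Centre of the magnifier's clear lens (88 mm across) in its white ring (112 mm across, 16 mm thick): 130 mm above the bench, 230 mm from the hinge axis, on the straight line from hinge axis to grip. It starts parked on the stand's +y side of the panel.
- yellow_post: Terminal post with a yellow cap 30 mm across, 50 mm tall, fixed upright on the steel panel. Origin: centre of its underside, 20 mm above the bench. It stands under the circle of the lens centre, at most 7 mm off it. A red-capped post of the same shape and a black knob stand on the same circle; which is where varies. All are under 100 mm high, so the magnifier passes above them.

How it is judged:
By the outcome, as a careful person would: the job done as asked, in the order asked, and still so for the second after the job is handed in, with the robot touching nothing.
It also fails if it takes over 38 s, if anything falls off the work surface, if the arm or the gripper's body presses on something with over 40 N, if the wrist force passes 120 N, or if a joint passes its speed limit or range.

ROBOT

A 6-joint arm with a two-finger parallel gripper is mounted at the origin on the work surface. World frame = base frame: x ahead of the robot, y to its left, z up, the work surface at z = 0. Lengths are in m, angles in rad, forces in N, time in s.
With the tool pointing down it reaches from about 0.2 to 0.875 m from the base axis. Payload 3.4 kg.
Tool frame: the origin (TCP) lies between the finger pads; the fingertips stand 25 mm ahead of it and the grasp point (between the pads) lies 6 mm ahead of it (r.nose_length is the z of the fingertips in the tool frame, in m); z points along the fingers, y is the line along which they close (so a half turn about z gives the same grasp; the last joint's range is limited). The gripper opens to 94 mm and grips with 3 to 60 N. Pads are 16 mm wide; open, the fingers measure 119 mm over their backs; the gripper's body (75 mm by 177 mm) begins 78 mm behind the grasp point.
Start: joints at [-1.384, 0.276, 1.505, -0, 1.361, -0.121], TCP at [0.174, -0.548, 0.23] pointing down, gripper open.
Joint ranges: [-2.89, 2.89], [-0.75, 2.08], [0.22, 2.7], [-1.18, 4.32], [0.11, 2.71], [-2.7, 2.7]. Speed limits (rad/s): [2.57, 2.57, 3.14, 3.14, 3.14, 3.14].

INTERFACE

Orientations are given as a unit quaternion [w, x, y, z].
In Python, from plant import r, gripper_to, inverse_kinematics, vision, models, telemetry gives the robot as it stands. Calls block until the motion is done:
- r.move_to(position, orientation): joint-space move of the TCP to a pose.
- r.move_l(position, rot=None, vel=0.15, guard=None): straight line of the TCP; rot=None keeps the orientation; vel is the mean speed in m/s. With guard (N) it stops when the force on the tool has changed by that much, and returns True; else False.
- r.movej(angles): joint-space move.
- gripper_to(opening, f_grip=None): finger opening in m; f_grip is the grip in N (None keeps the last); returns when the fingers have stopped.
- r.hold(seconds).
- inverse_kinematics(position, orientation): joint angles nearest the present ones, or None.
- vision.snapshot(name): name is "side" or "top"; returns the picture (384x512x3 uint8, red, green, blue); there is no depth.
- vision.get_calibration(name): a dict with "fx", "fy", "cx", "cy" (pixels), "D" ([k1, k2, p1, p2, k3] as OpenCV has them; the pictures are not rectified), "position" and "orientation" of the camera in the world. Camera axes: x right, y down, z forward; pixel columns grow to the right and rows downward; lengths in m; the calibration is good to about 2 mm. A picture is of the moment at which its call begins. get_calibration takes no time and is no camera call.
A pose or a line that the arm cannot do raises r.PlanningError and nothing moves.
- r.sign_off(): hands the job in; it is judged then, once.
Trained networks look in the newest picture that a camera, given by its name, has taken for a name from the list of things; names that differ only in an ending like _2 or _b are one class to them, and where a whole thing is asked for, a point or a joint stands for the part that bears it (a point fixed in the world has none). Each returns a list of dicts, best first, with "score" (0 to 1); they miss things now and then, are a little off and sometimes report something else, mostly with a low value. They report only what shows in the picture. A call takes as long as a camera call.
- models.boxes_of(thing, camera): "at" ([x, y, z] in m, in world coordinates, good to about 4 mm: the middle of the surface that is visible of it).
- models.regions_of(thing, camera): "pixels" (384x512 bool, what is visible of it).
- models.mark_of(thing, camera): "at" ([x, y, z] in m, in world coordinates, good to about 4 mm: a listed point, or the origin of a listed thing).
Readings, each from a call of its own:
- telemetry.current_t(): time.
- telemetry.current_joints(): joint angles.
- telemetry.current_dq(): joint speeds.
- telemetry.current_joint_efforts(): joint torques, N m.
- telemetry.current_ee_pos(): TCP position.
- telemetry.current_tool_rot(): TCP orientation.
- telemetry.current_wrist_force(): force on the tool from outside, world axes, zero at the start.
- telemetry.current_torque(): the same for the moment, N m.
- telemetry.current_opening(): finger opening in m.
- telemetry.current_finger_force(): force on a finger pad.
Only numpy, scipy, OpenCV 4.12 (cv2) and the standard library are available. Lean on these libraries where they do the work, as an engineer would, in place of code of your own. Each camera call takes 0.05 s, during which the arm holds its last target. There are 200 camera calls.

## Working session

There is one attempt and no reset: what is moved stays moved. The work goes in short steps, each a Python script; the robot and the scene stay as the last script left them, time stands still between calls to the robot, and variables do not carry over. Pictures are saved under pics/ and viewed, at most 10 in all, crops included, and the job is handed in when it is done.

```bash
mkdir -p pics
python3 - <<'E'
from plant import r, vision, models, telemetry
import cv2,numpy as np
for c in("top","side"):
    im=vision.snapshot(c); cv2.imwrite(f"pics/{c}0.png",im[:,:,::-1])
    k=vision.get_calibration(c); print(c,k)
    for t in("stand","grip","lens","yellow_post"):
        print(t,[(np.round(d["at"],4),round(d["score"],2)) for d in models.mark_of(t,c)[:3]])
print(telemetry.current_t(),telemetry.current_tool_rot())
E
```

```text
top {'fx': 440.0720708533802, 'fy': 440.0720708533802, 'cx': 254.60230609926157, 'cy': 190.45463952466153, 'D': array([-0.06408383,  0.        ,  0.        ,  0.        ,  0.        ]), 'position': array([ 0.51688035, -0.06187593,  0.84673183]), 'orientation': array([ 0.04618193, -0.70048124,  0.70854372, -0.07182657])}
stand [(array([ 0.7766, -0.0081,  0.0022]), 0.74)]
grip [(array([0.5185, 0.1312, 0.1736]), 0.71)]
lens [(array([0.5703, 0.0986, 0.1281]), 0.87)]
yellow_post [(array([ 0.5534, -0.0543,  0.0208]), 0.63)]
side {'fx': 458.42167516118803, 'fy': 458.42167516118803, 'cx': 259.9484030949171, 'cy': 198.15263839676987, 'D': array([-0.09930909,  0.        ,  0.        ,  0.        ,  0.        ]), 'position': array([ 0.39052076, -0.52633188,  0.64247462]), 'orientation': array([-0.37158144,  0.88842225, -0.24825541,  0.10489225])}
stand [(array([ 0.7799, -0.0025, -0.001 ]), 0.59)]
grip [(array([0.5141, 0.1245, 0.1722]), 0.57)]
lens [(array([0.5685, 0.0968, 0.1315]), 0.55)]
yellow_post [(array([ 0.559 , -0.0529,  0.0189]), 0.93)]
0.5 [-1.07265620e-05  9.88183683e-01  1.53274293e-01  9.41810696e-06]
```

View pics/top0.png

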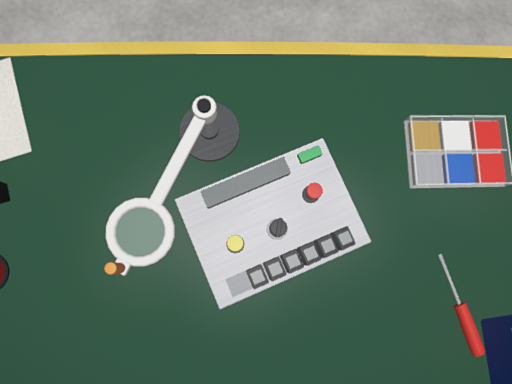

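View pics/side0.png

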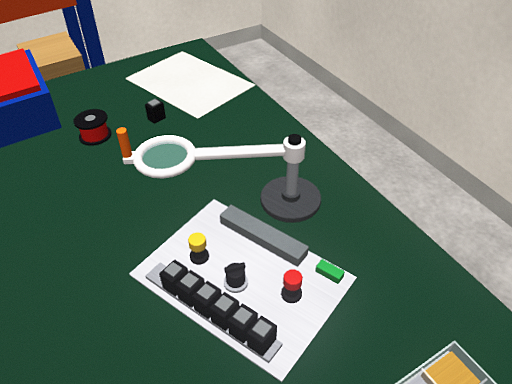

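The top view shows the yellow cap at (235,243), knob at (278,228), red cap at (314,190), lens at (140,232), orange grip at (111,268) and hub at (204,106). The side view agrees: yellow is the post nearest the lens. Next I'll refine these with my own projection.

```bash
cat > h.py <<'E'
import cv2,numpy as np
from plant import r, vision, models, telemetry, gripper_to, inverse_kinematics
from scipy.spatial.transform import Rotation as R
def px2w(c,uv,z):
    k=vision.get_calibration(c); K=np.array([[k["fx"],0,k["cx"]],[0,k["fy"],k["cy"]],[0,0,1]])
    n=cv2.undistortPoints(np.array([[uv]],float),K,k["D"])[0,0]
    d=R.from_quat(k["orientation"],scalar_first=True).apply([*n,1]); p=k["position"]
    return p+d*(z-p[2])/d[2]
def blob(im,lo,hi,near,rad=25):
    m=cv2.inRange(cv2.cvtColor(im,cv2.COLOR_RGB2HSV),np.array(lo),np.array(hi))
    g=np.zeros_like(m); cv2.circle(g,near,rad,255,-1); m&=g
    n,l,s,_=cv2.connectedComponentsWithStats(m); i=1+np.argmax(s[1:,4])
    (u,v),rr=cv2.minEnclosingCircle(np.argwhere(l==i)[:,::-1].astype(np.float32)); return (u,v),rr,s[i,4]
WHITE=([0,0,170],[179,50,255]);YEL=([22,120,110],[35,255,255]);ORA=([8,150,150],[19,255,255]);BLK=([0,0,0],[179,255,45])
E
python3 - <<'E'
from h import *
P={}
im={c:cv2.cvtColor(cv2.imread(f"pics/{c}0.png"),cv2.COLOR_BGR2RGB) for c in("top","side")}
for n,c,col,near,rad,z in[("yel","top",YEL,(235,243),20,.070),("yel","side",YEL,(197,241),16,.066),("ring","top",WHITE,(140,232),36,.136),
  ("grip","top",ORA,(110,268),12,.190),("hub","top",BLK,(204,106),9,.156),("hub0","side",BLK,(294,140),9,.156)]:
    uv,rr,a=blob(im[c],*col,near,rad); p=px2w(c,uv,z); P[n+c]=p; print(n,c,np.round(uv,1),round(rr,1),a,p.round(4))
for a,b in(("hubtop","griptop"),("hubtop","ringtop"),("hubtop","yeltop")):
    d=P[b]-P[a]; print(b,np.hypot(*d[:2]).round(4),np.degrees(np.arctan2(d[1],d[0])).round(2))
E
```

```text
yel top [241.5 240. ] 1.1 3 [ 0.5597 -0.0668  0.07  ]
yel side [197. 242.] 9.8 265 [ 0.5538 -0.0608  0.066 ]
ring top [140. 232.] 35.8 1855 [0.5705 0.0966 0.136 ]
grip top [110.3 267.9] 6.1 39 [0.5142 0.1269 0.19  ]
hub top [205.  109.5] 4.3 9 [ 0.7688 -0.0083  0.156 ]
hub0 side [294.5 138.5] 6.5 116 [ 0.7763 -0.0091  0.156 ]
griptop 0.2883 152.02
ringtop 0.2243 152.12
yeltop 0.2171 -164.37
```

```bash
cat >> h.py <<'E'
HUB=np.array([.7745,-.011])
def quat(th,s):
    y=s*np.array([-np.sin(th),np.cos(th),0]); z=np.array([0,0,-1.]); x=np.cross(y,z)
    return R.from_matrix(np.c_[x,y,z]).as_quat(scalar_first=True)
E
python3 - <<'E'
from h import *
im=cv2.cvtColor(cv2.imread("pics/top0.png"),cv2.COLOR_BGR2HSV); print("yellow hsv",im[243,235],im[246,232])
uv,rr,a=blob(cv2.cvtColor(cv2.imread("pics/top0.png"),cv2.COLOR_BGR2RGB),[22,90,110],[40,255,255],(235,243),14); print(uv,rr,a,px2w("top",uv,.07))
g=np.array([.514,.1265]); d=g-HUB; th=np.arctan2(d[1],d[0])
best=None
for s in(1,-1):
    js=[inverse_kinematics([*(HUB+.295*np.array([np.cos(a),np.sin(a)])),.178],quat(a,s)) for a in(th,th+.35,th+.75)]
    print(s,[None if j is None else np.round(j,2) for j in js])
    if all(j is not None for j in js):
        c=max(abs(j[5]) for j in js)
        if best is None or c<best[0]: best=(c,s)
s=best[1]; print("s",s,np.degrees(th))
r.move_to([*g,.26],quat(th,s))
r.move_l([*g,.178],vel=.1,guard=8)
gripper_to(0.012,f_grip=15)
print(telemetry.current_ee_pos(),telemetry.current_opening(),telemetry.current_finger_force(),telemetry.current_wrist_force(),telemetry.current_t())
im=vision.snapshot("side"); cv2.imwrite("pics/side1.png",im[:,:,::-1])
E
```

```text
yellow hsv [ 29  98 232] [ 29 101 232]
(234.75807189941406, 242.9516143798828) 8.143741607666016 210 [ 0.55465976 -0.05491964  0.07      ]
1 [array([ 0.11,  0.24,  1.69, -0.  ,  1.21,  2.17]), array([-0.08,  0.18,  1.78, -0.  ,  1.19,  1.62]), array([-0.32,  0.2 ,  1.75, -0.  ,  1.19,  0.99])]
-1 [array([ 0.11,  0.24,  1.69, -0.  ,  1.21, -0.97]), array([-0.08,  0.18,  1.78, -0.  ,  1.19, -1.52]), array([-0.32,  0.2 ,  1.75, -0.  ,  1.19, -2.15])]
s -1 152.17351440013937
[0.51404148 0.12661004 0.177989  ] 0.017482947338236833 14.999949485063553 [0.95461087 0.58259401 0.0884637 ] 5.2833
```

View pics/side1.png

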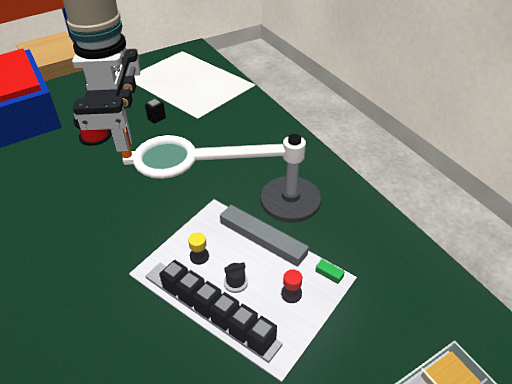

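The grip is held (17.5 mm opening, 15 N), and the side view shows the fingers around it at (122,140). Now I swing.

Run:
```python
from h import *
p=telemetry.current_ee_pos(); d=np.array(p[:2])-HUB; a0=np.arctan2(d[1],d[0]); rad=np.hypot(*d)
y=np.array([.5555,-.0555])-HUB; a1=np.arctan2(y[1],y[0])%(2*np.pi)
print(rad,np.degrees([a0,a1]),np.hypot(*y))
for a in np.linspace(a0,a1,9)[1:]:
    r.move_l([*(HUB+rad*np.array([np.cos(a),np.sin(a)])),.178],quat(a,-1),vel=.06)
    print(np.round(telemetry.current_wrist_force(),1))
print(telemetry.current_ee_pos(),telemetry.current_opening(),telemetry.current_t())
im=vision.snapshot("top"); cv2.imwrite("pics/top2.png",im[:,:,::-1])
print(models.mark_of("lens","top")[:2],models.mark_of("yellow_post","top")[:2])
```

```text
0.2945819326504632 [152.14979399 191.4859172 ] 0.22347539014397086
[ 1.6 -2.  -2.4]
[ 4.4 -2.8 -4.5]
[ 5.8 -2.6 -5.7]
[ 6.7 -2.1 -5.9]
[ 8.1 -1.1 -6.7]
[ 8.2 -0.7 -7.1]
[ 7.8  0.3 -7.3]
[ 8.5  1.6 -7.8]
[ 0.48922413 -0.06861576  0.17807244] 0.017605567495512623 9.925
[{'at': [0.5507, -0.0528, 0.1324], 'score': 0.7}] []
```

View pics/top2.png

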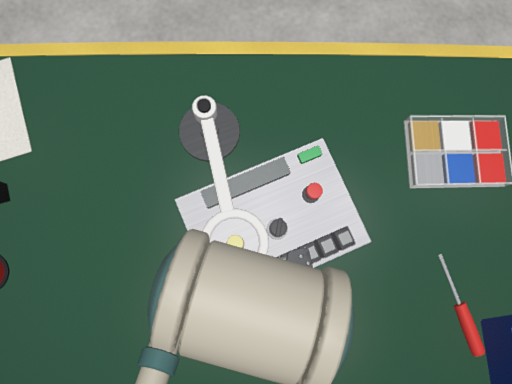

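The ring is now over the yellow cap at (235,243), but the robot's wrist hides its lower half. I'll release, retreat and measure.

```bash
cat >> h.py <<'E'
def release_look(n):
    gripper_to(.07); p=telemetry.current_ee_pos(); q=telemetry.current_tool_rot()
    r.move_l([p[0],p[1],.25],vel=.15)
    r.move_to([.30,-.30,.30],q)
    print("t",telemetry.current_t())
    for c in("top","side"):
        im=vision.snapshot(c); cv2.imwrite(f"pics/{c}{n}.png",im[:,:,::-1])
        for t in("lens","grip","yellow_post"): print(c,t,[(np.round(d["at"],4),round(d["score"],2)) for d in models.mark_of(t,c)[:2]])
    cv2.imwrite(f"pics/z{n}.png",np.hstack([cv2.resize(cv2.imread(f"pics/top{n}.png")[190:310,170:300],None,fx=3,fy=3),cv2.resize(cv2.imread(f"pics/side{n}.png")[150:270,130:260],None,fx=3,fy=3)]))
E
python3 - <<'E'
from h import *
release_look(3)
E
```

```text
Traceback (most recent call last):
  File "h.py", line 22, in release_look
    r.move_to([.30,-.30,.30],q)
    ~~~~~~~~~^^^^^^^^^^^^^^^^^^
plant.PlanningError: the arm cannot take that pose within its joint ranges
```

```bash
sed -i 's/r.move_to(\[.30,-.30,.30\],q)/r.movej([-1.2,0.1,1.5,0,1.5,-1.5])/; s/    gripper_to(.07); p=/    if telemetry.current_opening()<.03: gripper_to(.07)\n    p=/' h.py
python3 - <<'E'
from h import *
release_look(3)
E
```

```text
t 13.5333
top lens [(array([ 0.5518, -0.0549,  0.1331]), 0.83)]
top grip [(array([ 0.4921, -0.0628,  0.1772]), 0.73)]
top yellow_post []
side lens [(array([ 0.5536, -0.0539,  0.1304]), 0.68)]
side grip [(array([ 0.4896, -0.0696,  0.172 ]), 0.74)]
side yellow_post []
```

View pics/z3.png

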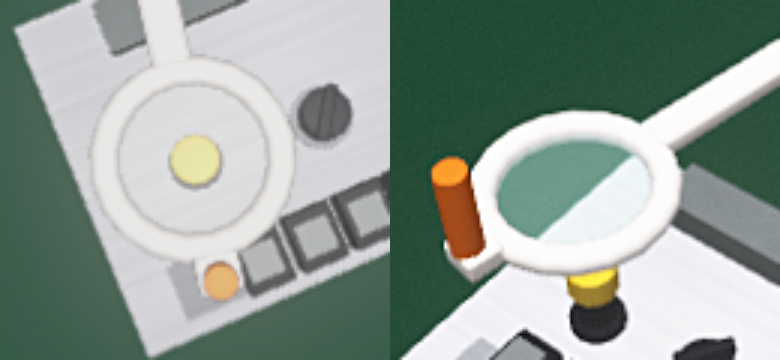

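The magnifier is free. In the crop the ring centre is at about (192,159) and the yellow cap at about (196,161). I'll turn that into metres.

Run:
```python
from h import *
im=cv2.imread("pics/top3.png"); hsv=cv2.cvtColor(im,cv2.COLOR_BGR2HSV)
uv,rr,a=blob(im[:,:,::-1].copy(),[22,60,110],[40,255,255],(235,243),14); y=px2w("top",uv,.07); print(uv,rr,y)
m=models.regions_of("lens","top")  # newest picture is side -> take new
im=vision.snapshot("top"); rg=models.regions_of("lens","top")
print([ (d["score"],d["pixels"].sum()) for d in rg[:2]])
g=cv2.GaussianBlur(cv2.cvtColor(im,cv2.COLOR_RGB2GRAY),(3,3),0)
# inner lens rim: strongest radial brightness step near expected radius, circle fit
def fit(c,lo,hi):
    from scipy.optimize import least_squares
    from scipy.ndimage import map_coordinates
    c=np.array(c,float)
    for _ in range(4):
        P=[]
        for t in np.linspace(0,2*np.pi,120,endpoint=False):
            rs=np.arange(lo,hi,.25); q=c[:,None]+np.outer([np.cos(t),np.sin(t)],rs)
            v=map_coordinates(g.astype(float),[q[1],q[0]],order=1); i=np.argmin(np.abs(0)+ -np.abs(np.gradient(v))); P.append(q[:,i])
        P=np.array(P); s=least_squares(lambda x:np.hypot(P[:,0]-x[0],P[:,1]-x[1])-x[2],[*c,(lo+hi)/2],loss="soft_l1",f_scale=.3); c=s.x[:2]
    return s.x
for lo,hi in((21,30),(29,39)):
    f=fit((234,243),lo,hi); print(f,[px2w("top",f[:2],z).round(4) for z in(.122,.13,.138)])
uv,rr,a=blob(im,[8,100,100],[19,255,255],(243,283),12); print("grip",uv,px2w("top",uv,.19))
```

```text
(234.76315307617188, 242.92105102539062) 8.11501407623291 [ 0.55471307 -0.05492896  0.07      ]
[(0.59, np.int64(5839))]
[233.94453075 242.47188926  26.17062418] [array([ 0.5529, -0.0541,  0.122 ]), array([ 0.5525, -0.0541,  0.13  ]), array([ 0.5521, -0.0542,  0.138 ])]
[234.03521876 243.09283019  33.53159539] [array([ 0.5519, -0.0542,  0.122 ]), array([ 0.5515, -0.0543,  0.13  ]), array([ 0.5511, -0.0544,  0.138 ])]
grip (243.0, 283.5) [ 0.48947377 -0.06759397  0.19      ]
```

The lens centre is at (0.552, -0.054) and the post at (0.555, -0.055). The tangential error is about 1 mm, and the rest is radial, which the arm can't change. The robot is clear, so I'm handing in.

```bash
python3 -c "
from plant import r,telemetry
print(telemetry.current_t(),telemetry.current_wrist_force()); print(r.sign_off())"
```

```text
14.0833 [-0.62507609 -1.01666895 -0.55238448]
the job is handed in; nothing more can be done
None
```

The magnifier is swung over the panel and released, with the yellow post about 3 mm off the lens centre as measured from above (about 1 mm along the swing), and the job was handed in at 14.1 s with the robot clear.

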